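# Put the block plane away and ease the heavy case lid home

## Robot

A 7-joint arm with a two-finger parallel gripper is mounted at the origin on the work surface. World frame = base frame: x ahead of the robot, y to its left, z up, the work surface at z = 0. Lengths are in m, angles in rad, forces in N, time in s.
With the tool pointing down it reaches from about 0.425 to 0.875 m from the base axis. Payload 4.7 kg.
Tool frame: the origin (TCP) lies on the centre line of the jaws, within the pads' length; the fingertips stand 14 mm ahead of it and the grasp point (between the pads) lies 5 mm behind it; z points along the fingers, x is the direction in which the jaws open and shut, and the axes are right-handed (so a half turn about z gives the same grasp; the last joint's range is limited). The gripper opens to 87 mm and grips with 3 to 60 N. Pads are 19 mm wide; open, the fingers measure 117 mm over their backs; the gripper's body (75 mm by 190 mm) begins 51 mm behind the grasp point.
Start: joints at [-1.179, 0.321, -0.07, 1.45, 0.023, 1.371, -0.057], TCP at [0.24, 0.604, 0.237] pointing down, gripper open.
Joint ranges: [-2.86, 2.86], [-0.3, 2.09], [-1.38, 1.24], [0.06, 2.45], [-1.56, 4.7], [0.09, 2.05], [-2.69, 2.69]. Speed limits (rad/s): [2.57, 2.57, 3.14, 3.14, 3.14, 3.14, 3.14].

## Interface

Orientations are given as a rotation vector (axis times angle).
In Python, from bench import ctrl gives the robot as it stands.
- The arm moves only by the tool drive_tool, never from a script. Its argument "rows" is a list that holds one entry, the list of rows, each a list of 5 numbers: the shift along the tool's x, y, z scaled (see below), then the turn about the tool's z scaled (see below), then the closure in counts, from 0 (fully open) to 255 (shut). In form: [[[dx, dy, dz, spin, jaw], ...]]. A call has 1 to 20 rows; each row is the pose to reach, as a shift and turn from the pose commanded when the call began, along the tool's axes at that moment, turning the shorter way round; what a row does not reach only later rows make up. The controller multiplies each number of a shift by 300 mm and each number of a turn by pi rad. A row lasts 1/8 s, in which the tool goes at most 62.5 mm and 10.7 degrees, less where a joint would pass 70% of its speed; a pose out of reach is approached as far as the arm can. A call with a number of a shift or a turn outside -1 to 1 is refused whole. A call with a gripper value outside its range is refused whole. The fingers move at their own pace and stop on an object; "grip_force" is the grip in N (left out, the last holds). Time passes only in rows, so rows that repeat a pose let the fingers close. It gives the time, the measured TCP pose, the force and the opening at its end, in the units of the state.
- ctrl.get_state(): the state, without advancing time (a new reading comes with each control period).
- ctrl.get_image(name): name is "side" or "top" or "wrist"; returns a dict with "img" (420x560x3 uint8, blue, green, red), "camera_matrix" (3x3 intrinsics, pixels), "R" (3x3) and "t" (3): a world point X has camera coordinates R X + t. Camera axes: x right, y down, z forward; pixel columns grow to the right and rows downward; lengths in m; the calibration is good to about 2 mm. A picture is of the moment at which its call begins. There is no depth.
- ctrl.close_job(): hands the job in, once; it reports no verdict.
The state is a dict: "time": time; "joint_positions": joint angles; "qd": joint speeds; "joint_torque": joint torques, N m; "position": TCP position; "tool_rot": TCP orientation; "ft_force": force on the tool from outside, world axes, zero at the start; "torque": the same for the moment, N m; "grip_width": opening from 0.0 (shut) to 1.0 (fully open).
Only numpy, scipy, OpenCV 4.12 (cv2) and the standard library are available. Lean on these libraries where they do the work, as an engineer would, in place of code of your own. Each camera call takes 0.05 s, during which the arm holds its last target.

## Task

Put the block plane away flat in its fitted well in the open wooden tool case. Then push the case's heavy, stiffly hinged lid over and down slowly, without letting it slam, and press it past its sprung buffers until you feel it sit solidly on its stops; hold it pressed there with about 17 N for a good second, then let go. Never push on the case or lid with more than about 20 N, and leave the other things on the bench where they are.

Things in the scene. Friction and masses are not known exactly. Their poses are not given: they have to be found in the camera images.
- case: Wooden tool case fixed to the bench: 200 deep (its x, pointing away from the robot to the hinge side), 260 wide (y), 70 mm high without its lid; walls and floor 10 mm thick. Origin: centre of its underside, on the bench. Towards the hinge inside is a low rack of spare blades (case x 48 to 84 mm, top 48 mm above the bench).
- well (a point): Centre of the floor of the plane's well, 10 mm above the bench, at case x -22, y 0 mm; axes as the case's. The well is 150 mm long along the case's y and 52 mm wide along its x, framed by battens 6 mm thick and 8 mm high. The seated plane lies below the lid with room to spare.
- plane_mid (a point): Block plane, loose metal hand plane, about 0.55 kg, round wooden knob at +x, slanted blade cap: 140 long (x), 44 wide (y), about 50 mm high. Point on its mid-line 24 mm above the sole. Flat cheeks 44 mm apart reach 32 mm above the sole from x -50 to +40 mm. Either end may point either way in the well. Starts on the bench beyond the case's -y side, in either one of two places; a sanding block is in the other.
- lid (a joint): Lid angle, rad: 0 flat on the rim, 1.57 upright; starts nearly upright. A stiff friction hinge (1.0 N m) holds it wherever it is left. Push needed 165 mm from the hinge: about 6 N when upright, little near level; below about 0.09 rad the buffers resist, rising to 9 N at most. It is home when it lands on two rigid stops, somewhere between 0 and 0.045 rad: find them by feel. Left short of them it stays proud, once home it stays.
- lid_hinge (a point): Mid-breadth on the hinge line, at case x +100, y 0, 70.5 mm above the bench; line along the case's y. Axes turn with the lid, a flat 0.75 kg board 260 wide: it runs 205 mm along -x from here to its free edge, underside at z 0, outer (top) face at z +20 mm.
- lid_edge (a point): Middle of the lid's free edge, on its outer (top) face, 205 mm from the hinge line; turns with the lid. With the lid at 0 it is 90.5 mm above the bench.
- buffer_top (a point): Top of the left one of two sprung rubber buffer posts, 14 mm thick, inside the case's front corners at case x -75, y +100 and -100 mm. Free, they stand 16 mm above the rim; the lid presses them down. Beside them (y +68, -68 mm, against the front wall) are two rigid brass stop blocks, 9 x 24 mm, whose tops are set at an unknown height, 0 to 8 mm above the rim: the shut lid lands on these.
- sanding_block: Bystander: plain sanding block, 110 x 60 x 34 mm, wood on a cork sole; origin under its centre.
- glue: Bystander: glue bottle, 60 mm wide, 170 mm high; origin under its centre.
- wax_tin: Bystander: flat round tin, 60 mm wide, 35 mm high; origin under its centre.
- marking_gauge: Bystander: dark wooden marking gauge, 220 mm beam with a 65 mm head; origin under its centre.
- mallet: Bystander: wooden mallet, 280 mm long; origin under its middle.
- try_square: Bystander: try square lying flat, 130 mm stock, 170 mm blade; origin under the stock.
- bench_brush: Bystander: hand brush lying flat; origin under its middle.
- plane: The same block plane; this origin is the centre of its sole (24 mm below point plane_mid), same axes.

How it is judged:
On the way, in this order (a step that is already met when the one before it is completed fails the run):
1. the plane lies flat in its well, let go of, while the lid still stands open (x of plane_mid in the frame of well between -0.007 and 0.007 m and y of plane_mid in the frame of well between -0.009 and 0.009 m and z of plane_mid in the frame of well below 0.028 m and angle between plane_mid's own z axis and vertical below 0.08 rad and linear speed of plane below 0.03 m/s and contact force between each of the arm, the fingers and plane below 0.3 N and value of joint lid above 0.8 rad), for 0.2 s.
2. the lid is held still on its stops under a push of at least 12 N (value of joint lid below 0.052 rad and velocity of joint lid between -0.06 and 0.06 rad/s and contact force between any of the fingers, the arm and case above 12 N), for 0.7 s.
At the end, for the whole second after the job is handed in: The plane lies flat in its well (its mid point within 7 mm across and 9 mm along the well, tilt under 0.08 rad), and the lid is shut on its stops (under 0.052 rad; the stops lie at 0 to 0.045 rad) and stays so by itself (x of plane_mid in the frame of well between -0.007 and 0.007 m and y of plane_mid in the frame of well between -0.009 and 0.009 m and z of plane_mid in the frame of well below 0.028 m and angle between plane_mid's own z axis and vertical below 0.08 rad and value of joint lid below 0.052 rad and linear speed of plane below 0.03 m/s); the robot touches nothing.
It fails at once if the lid slams: it swings faster than 0.6 rad/s within its last 0.3 rad (value of joint lid below 0.3 rad and velocity of joint lid below -0.6 rad/s).
It fails at once if the robot pushes on the case or its lid with more than 25 N (contact force between any of the arm, the fingers and case above 25 N).
It fails at once if another thing on the bench is moved more than 30 mm (distance of any of sanding_block, glue, wax_tin, marking_gauge, mallet, try_square, bench_brush from where it was at the start of the episode above 0.03 m).
It also fails if it takes over 72 s, if anything falls off the work surface, if the arm or the gripper's body presses on something with over 40 N, if the wrist force passes 120 N, or if a joint passes its speed limit or range.

## Working session

There is one attempt and no reset: what is moved stays moved. The work goes in short steps, Python scripts to look and compute and a tool call to move; the robot and the scene stay as the last step left them, time stands still between calls to the robot, and variables do not carry over. Pictures are saved under pics/ and viewed, and the job is handed in when it is done.

Besides the shell and the picture viewer there is one more tool, called after "Call:" as name([rows], argument=value, ...), one row to a line, values as JSON. drive_tool: Moves the arm, as the interface text tells. Its arguments: {"type":"object","properties":{"rows":{"type":"array"},"grip_force":{"type":"number"}},"required":["rows"]}

```bash
ls; mkdir -p pics; cat > h.py <<'E'
import numpy as np, cv2
from bench import ctrl
from scipy.spatial.transform import Rotation as Ro
def grab(n,f):
    d=ctrl.get_image(n); cv2.imwrite('pics/'+f+'.png',d['img']); np.savez('pics/'+f+'.npz',**{k:np.array(v) for k,v in d.items()}); return d
def load(f): return dict(np.load('pics/'+f+'.npz'))
def ray(d,u,v):
    K=np.array(d['camera_matrix']);R=np.array(d['R']);t=np.array(d['t'])
    c=-R.T@t; r=R.T@np.linalg.inv(K)@np.array([u,v,1.]); return c,r/np.linalg.norm(r)
def onz(d,u,v,z):
    c,r=ray(d,u,v); return c+r*(z-c[2])/r[2]
def proj(d,X):
    p=np.array(d['camera_matrix'])@(np.array(d['R'])@np.array(X)+np.array(d['t'])); return p[:2]/p[2]
def two(d1,p1,d2,p2):
    c1,r1=ray(d1,*p1);c2,r2=ray(d2,*p2)
    A=np.stack([r1,-r2],1); s=np.linalg.lstsq(A,c2-c1,rcond=None)[0]
    a,b=c1+r1*s[0],c2+r2*s[1]; return (a+b)/2,np.linalg.norm(a-b)
def st():
    s=ctrl.get_state(); print({k:np.round(s[k],3) for k in ['time','position','tool_rot','ft_force','torque','grip_width','joint_positions']}); return s
E
python3 - <<'E'
from h import *
for n in ['side','top','wrist']:
    d=grab(n,n+'0'); print(n, -np.array(d['R']).T@d['t'])
s=st(); print(Ro.from_rotvec(s['tool_rot']).as_matrix().round(3))
E
```

```text
pics
side [-0.09081855 -0.64033877  0.58580387]
top [ 0.28124126 -0.00489875  1.30954316]
wrist [0.1730379  0.63115088 0.38483665]
{'time': np.float64(0.15), 'position': array([0.24 , 0.604, 0.236]), 'tool_rot': array([ 2.598e+00,  1.764e+00, -2.000e-03]), 'ft_force': array([-0.326, -0.685, -0.611]), 'torque': array([-0.003,  0.024, -0.003]), 'grip_width': np.float64(0.997), 'joint_positions': array([-1.179,  0.322, -0.07 ,  1.451,  0.023,  1.371, -0.057])}
[[ 0.369  0.929 -0.   ]
 [ 0.929 -0.369 -0.001]
 [-0.001  0.    -1.   ]]
```

View pics/top0.png

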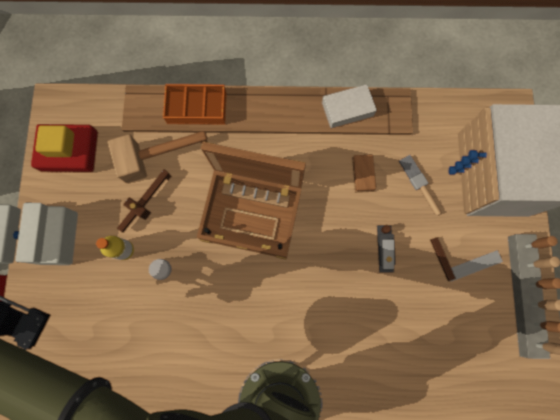

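View pics/side0.png

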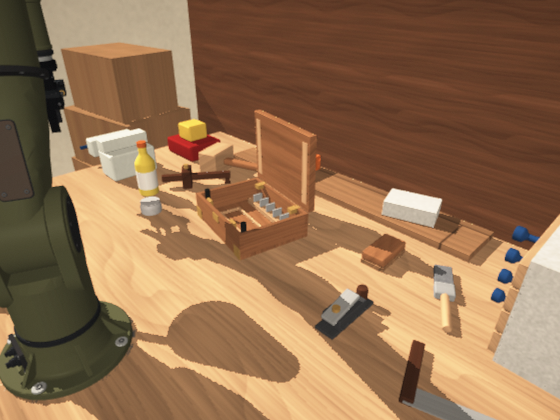

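View pics/wrist0.png

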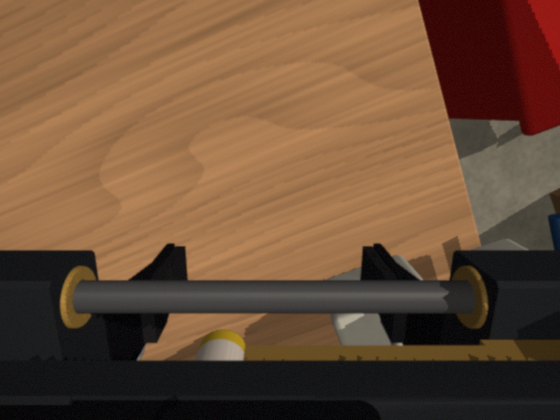

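The top view shows the case at about (250,215), the plane at (387,248) with its knob towards the far side, and the sanding block at (364,172). The side view agrees. I'll zoom in next.

```bash
python3 - <<'E'
from h import *
t=load('top0')['img'];s=load('side0')['img']
cv2.imwrite('pics/z_case.png',cv2.resize(t[135:265,190:315],None,fx=4.6,fy=4.6,interpolation=cv2.INTER_CUBIC))
a=cv2.resize(t[215:280,365:410],None,fx=8,fy=8,interpolation=cv2.INTER_CUBIC)
b=cv2.resize(s[275:340,305:380],None,fx=8,fy=8,interpolation=cv2.INTER_CUBIC)[:a.shape[0]]
cv2.imwrite('pics/z_plane.png',np.hstack([a[:, :200*2-40],b[:, :440]]))
E
```

```text
(no output)
```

View pics/z_case.png

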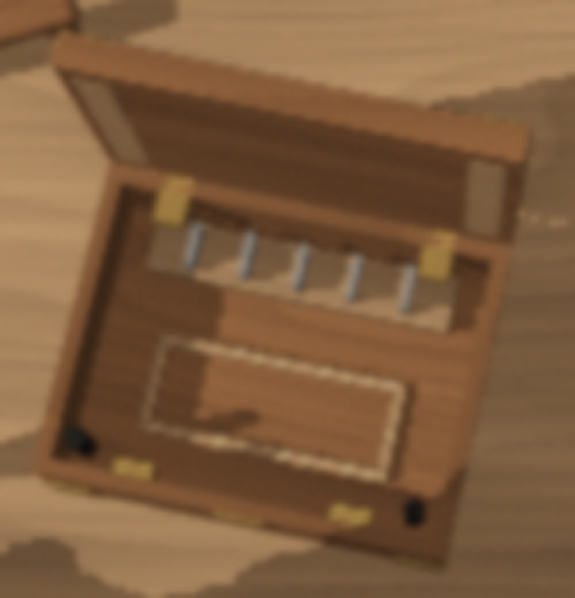

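View pics/z_plane.png

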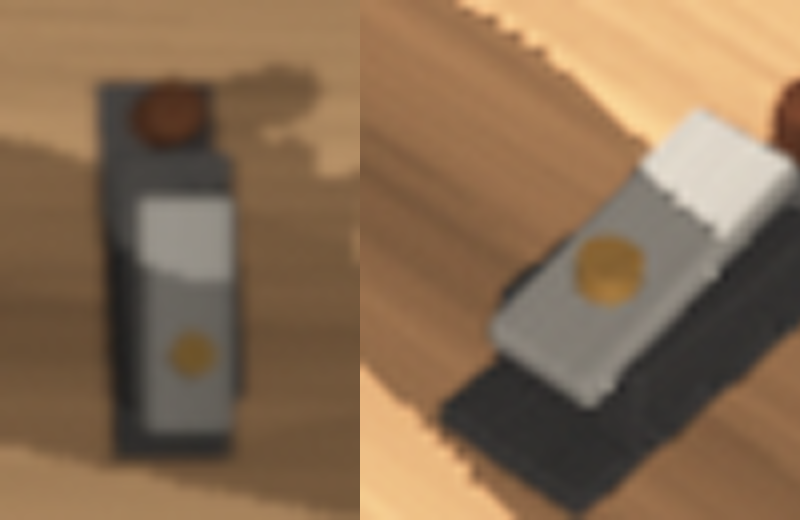

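```bash
python3 - <<'E'
from h import *
d=load('top0'); S=load('side0'); print(d['camera_matrix'])
f=lambda x,y:(190+(x+.5)/4.6-.5,135+(y+.5)/4.6-.5)
g=lambda x,y:(365+(x+.5)/8-.5,215+(y+.5)/8-.5)
for n,p,z in [('bufL',(78,440),.086),('bufR',(414,510),.086)]+[('well',q,.018) for q in [(165,340),(405,385),(388,478),(147,430)]]+[('stopL',(134,469),.074),('stopR',(350,516),.074),('rimFL',(38,468),.07),('rimBR',(507,255),.07),('rimBL',(113,170),.07)]:
    print(n,onz(d,*f(*p),z).round(4))
for n,p,z in [('pl FL',(115,457),0.004),('FR',(230,457),.004),('knob',(170,112),.045),('BL',(97,82),.01),('cap',(140,195),.05),('capbr',(232,195),.05),('capfl',(145,432),.035),('capfr',(230,432),.035)]:
    print(n,onz(d,*g(*p),z).round(4))
for n,p in [('sand',(364,172)),('glue',(120,245)),('tin',(159,268)),('gauge',(145,200)),('sq',(443,258))]: print(n,onz(d,*p,.035).round(3))
E
```

```text
[[443.06645557   0.         284.2193804 ]
 [  0.         443.06645557 200.38069929]
 [  0.           0.           1.        ]]
bufL [0.4638 0.2093 0.086 ]
bufR [0.4233 0.0054 0.086 ]
well [0.5397 0.1681 0.018 ]
well [0.5117 0.0127 0.018 ]
well [0.4515 0.0228 0.018 ]
well [0.4808 0.1774 0.018 ]
stopL [0.4481 0.1765 0.074 ]
stopR [0.4207 0.0443 0.074 ]
rimFL [0.4487 0.2357 0.07  ]
rimBR [ 0.5857 -0.0508  0.07  ]
rimBL [0.6384 0.1981 0.07  ]
pl FL [ 0.3592 -0.2844  0.004 ]
FR [ 0.3596 -0.3263  0.004 ]
knob [ 0.48  -0.3    0.045]
BL [ 0.4965 -0.2815  0.01  ]
cap [ 0.4491 -0.2869  0.05  ]
capbr [ 0.4494 -0.3198  0.05  ]
capfl [ 0.3662 -0.2888  0.035 ]
capfr [ 0.3665 -0.3191  0.035 ]
sand [ 0.652 -0.244  0.035]
glue [0.426 0.465 0.035]
tin [0.362 0.348 0.035]
gauge [0.559 0.404 0.035]
sq [ 0.398 -0.463  0.035]
```

```bash
python3 - <<'E'
from h import *
w=load('wrist0'); print(w['camera_matrix'].round(1))
s=ctrl.get_state(); RT=Ro.from_rotvec(s['tool_rot']).as_matrix()
print('cam axes in tool (cols x,y,z):\n',(RT.T@w['R'].T).round(3)); c=-w['R'].T@w['t']; print('cam pos in tool',(RT.T@(c-s['position'])).round(4))
d=load('top0'); f=lambda x,y:(190+(x+.5)/4.6-.5,135+(y+.5)/4.6-.5)
yaw=np.radians(-10.7); Rc=Ro.from_euler('z',yaw).as_matrix(); o=np.array([.5175,.0912,0])
from scipy.optimize import least_squares
# lid: inner edge / outer edge corners, unknown phi
obs={(205,130,0):(55,68),(205,-130,0):(525,160),(205,130,20):(62,36),(205,-130,20):(531,127)}
def fn(p):
    r=[]
    for (a,y,n),q in obs.items():
        X=np.array([100-a*np.cos(p[0])+n*np.sin(p[0]),y,70.5+a*np.sin(p[0])+n*np.cos(p[0])])/1e3
        r+=list(proj(d,o+Rc@X)-np.array(f(*q)))
    return np.array(r)
r=least_squares(fn,[1.4]); print(r.x,r.fun.round(2))
E
```

```text
[[352.9   0.  273.5]
 [  0.  352.9 209.5]
 [  0.    0.    1. ]]
cam axes in tool (cols x,y,z):
 [[ 1.    -0.     0.001]
 [-0.     0.964  0.267]
 [-0.001 -0.267  0.964]]
cam pos in tool [ 0.0006 -0.072  -0.1491]
[1.54476027] [-1.46  0.25  0.62  0.22 -1.1  -0.45  0.85 -0.4 ]
```

Call:
drive_tool([
  [[-0.3, 0.3, -0.25, 0.15, 0], [-0.6, 0.6, -0.33, 0.3, 0], [-0.9, 0.9, -0.33, 0.44, 0], [-0.9, 0.9, -0.33, 0.44, 0], [-0.9, 0.9, -0.33, 0.44, 0], [-0.9, 0.9, -0.33, 0.44, 0], [-0.9, 0.9, -0.33, 0.44, 0], [-0.9, 0.9, -0.33, 0.44, 0]],
])

```text
time: 1.15
position: [0.3924, 0.2511, 0.3362]
tool_rot: [-3.125, 0.31, -0.001]
ft_force: [-0.9, 1.0, -0.3]
grip_width: 1.003
```

Call:
drive_tool([
  [[0.2, 0.21, 0, 0, 0], [0.39, 0.43, 0, 0, 0], [0.39, 0.43, 0, 0, 0], [0.39, 0.43, 0, 0, 0], [0.39, 0.43, 0, 0, 0]],
])

```text
time: 1.78
position: [0.4814, 0.1056, 0.3353]
tool_rot: [-3.127, 0.296, 0.001]
ft_force: [-0.5, -0.0, -0.1]
grip_width: 1.001
```

```bash
python3 - <<'E'
from h import *
grab('wrist','w1'); st()
E
```

```text
{'time': np.float64(1.825), 'position': array([0.481, 0.106, 0.335]), 'tool_rot': array([-3.127e+00,  2.940e-01,  1.000e-03]), 'ft_force': array([-0.328,  0.202,  0.105]), 'torque': array([-0.078,  0.105, -0.011]), 'grip_width': np.float64(0.999), 'joint_positions': array([-0.725, -0.065,  0.433,  1.68 ,  0.027,  1.521, -0.481])}
```

View pics/w1.png

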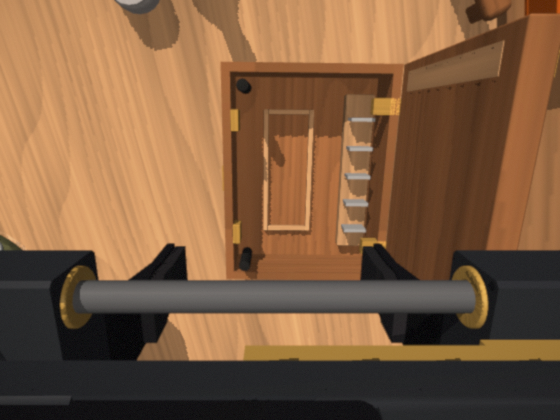

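The wrist view shows the whole case, with the well frame at about (264–313, 110–231), the buffers at (243,86) and (246,257), and the rack at x≈357. I'll zoom in to measure it.

```bash
python3 - <<'E'
from h import *
t=load('w1')['img']
cv2.imwrite('pics/z_w1.png',cv2.resize(t[58:260,215:325],None,fx=5,fy=2.9,interpolation=cv2.INTER_CUBIC))
E
```

```text
(no output)
```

View pics/z_w1.png

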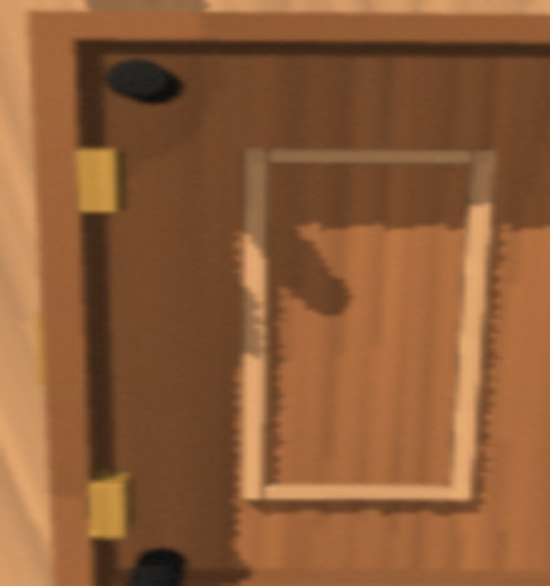

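```bash
python3 - <<'E'
from h import *
d=load('w1')
f=lambda p:(215+(p[0]+.5)/5-.5,58+(p[1]+.5)/2.9-.5)
P=[onz(d,*f(p),.018)[:2] for p in [(247,149),(494,150),(473,499),(243,499)]]
Q=[onz(d,*f(p),.018)[:2] for p in [(266,162),(470,162),(453,487),(265,487)]]
for S in (P,Q):
    S=np.array(S); print(S.round(4).tolist(),'c',S.mean(0).round(4),'len',np.linalg.norm(S[0]-S[3]),np.linalg.norm(S[1]-S[2]),'w',np.linalg.norm(S[0]-S[1]),np.linalg.norm(S[2]-S[3]))
    for a,b in((3,0),(2,1)): v=S[a]-S[b]; v=-v; print('yaw from y', np.degrees(np.arctan2(-v[0],v[1])).round(2))
    for a,b in((0,1),(3,2)): v=S[b]-S[a]; print('yaw from x', np.degrees(np.arctan2(v[1],v[0])).round(2))
b=[onz(d,*f(p),.086)[:2] for p in [(137,78),(158,560)]]; print('buf',b)
r=[onz(d,*f(p),.0705)[:2] for p in [(28,13),(52,586)]]; print('rimL',r); v=r[0]-r[1]; print(np.degrees(np.arctan2(-v[0],v[1])))
E
```

```text
[[0.4849, 0.1837], [0.5465, 0.1715], [0.5153, 0.0132], [0.4523, 0.0252]] c [0.4997 0.0984] len 0.16180673399387768 0.16135497374179283 w 0.06284150891308717 0.06410579634605625
yaw from y -11.62
yaw from y -11.17
yaw from x -11.19
yaw from x -10.79
[[0.4886, 0.1774], [0.5397, 0.1677], [0.5108, 0.0202], [0.4595, 0.03]] c [0.4996 0.0988] len 0.1502315961824143 0.1502177961263755 w 0.052058939526956054 0.05222801060435107
yaw from y -11.16
yaw from y -11.1
yaw from x -10.81
yaw from x -10.79
buf [array([0.46836243, 0.21188949]), array([0.43325128, 0.02495333])]
rimL [array([0.44876805, 0.24030524]), array([0.40187486, 0.01213546])]
-11.6136527234926
```

Call:
drive_tool([
  [[0.02, 0.2, 0, 0.05, 0], [0.04, 0.4, 0, 0.1, 0], [0.05, 0.6, 0, 0.16, 0], [0.06, 0.8, 0, 0.22, 0], [0.06, 0.98, 0.1, 0.28, 0], [0.06, 0.98, 0.2, 0.34, 0], [0.06, 0.98, 0.28, 0.4, 0], [0.06, 0.98, 0.28, 0.435, 0], [0.06, 0.98, 0.28, 0.435, 0]],
])

```text
time: 2.95
position: [0.4444, -0.1857, 0.2513]
tool_rot: [2.242, -2.2, -0.001]
ft_force: [0.9, 0.0, -0.1]
grip_width: 1.002
```

Call:
drive_tool([
  [[0.2, 0.03, 0, 0, 0], [0.39, 0.06, 0, 0, 0], [0.39, 0.06, 0, 0, 0], [0.39, 0.06, 0, 0, 0]],
])

```text
time: 3.45
position: [0.4286, -0.3033, 0.2516]
tool_rot: [-2.24, 2.201, 0.0]
ft_force: [0.2, 0.0, -0.6]
grip_width: 1.0
```

```bash
python3 - <<'E'
from h import *
d=grab('wrist','w2'); st()
cv2.imwrite('pics/w2z.png',cv2.resize(d['img'][40:320,180:380],None,fx=3,fy=2.1,interpolation=cv2.INTER_CUBIC))
E
```

```text
{'time': np.float64(3.5), 'position': array([ 0.429, -0.303,  0.252]), 'tool_rot': array([-2.242e+00,  2.200e+00,  1.000e-03]), 'ft_force': array([-0.256,  0.043, -0.004]), 'torque': array([-0.062,  0.095,  0.044]), 'grip_width': np.float64(1.001), 'joint_positions': array([-0.271,  0.04 ,  0.867,  1.763, -0.032,  1.353, -0.949])}
```

View pics/w2.png

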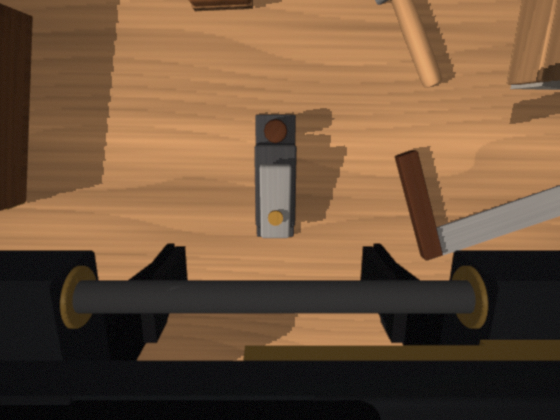

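View pics/w2z.png

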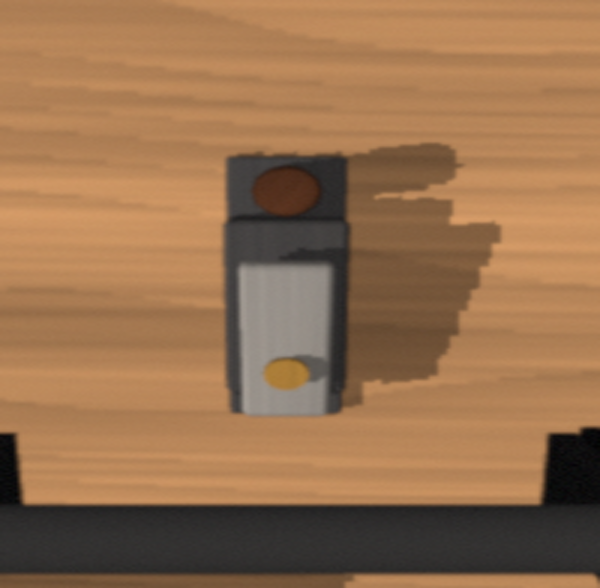

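```bash
python3 - <<'E'
from h import *
d=load('w2')
f=lambda p:(180+(p[0]+.5)/3-.5,40+(p[1]+.5)/2.1-.5)
for n,p,z in [('farL',(227,157),.008),('farR',(347,155),.008),('chkL',(224,221),.032),('chkR',(349,221),.032),('chkLn',(227,390),.032),('chkRn',(346,390),.032),('knob',(286,190),.05),('nearL',(231,412),.008),('nearR',(342,412),.008),('capfar',(236,263),.05),('capfar',(333,263),.05)]:
    print(n,onz(d,*f(p),z).round(4))
E
```

```text
farL [ 0.4997 -0.2816  0.008 ]
farR [ 0.5015 -0.3246  0.008 ]
chkL [ 0.4695 -0.282   0.032 ]
chkR [ 0.4703 -0.325   0.032 ]
chkLn [ 0.3822 -0.2833  0.032 ]
chkRn [ 0.383  -0.3269  0.032 ]
knob [ 0.4857 -0.303   0.05  ]
nearL [ 0.3614 -0.2838  0.008 ]
nearR [ 0.3622 -0.3274  0.008 ]
capfar [ 0.4515 -0.287   0.05  ]
capfar [ 0.4521 -0.3192  0.05  ]
```

Call:
drive_tool([
  [[0.004, -0.005, 0.2, 0, 0], [0.004, -0.005, 0.4, 0, 0], [0.004, -0.005, 0.58, 0, 0], [0.004, -0.005, 0.7, 0, 0], [0.004, -0.005, 0.753, 0, 0], [0.004, -0.005, 0.753, 0, 0], [0.004, -0.005, 0.753, 0, 100], [0.004, -0.005, 0.753, 0, 255], [0.004, -0.005, 0.753, 0, 255], [0.004, -0.005, 0.753, 0, 255], [0.004, -0.005, 0.753, 0, 255]],
], grip_force=30)

```text
time: 4.88
position: [0.4295, -0.3055, 0.0257]
tool_rot: [-2.238, 2.205, 0.0]
ft_force: [-0.4, 3.4, 2.1]
grip_width: 0.517
```

Call:
drive_tool([
  [[0, 0, -0.03, 0, 255], [0, 0, -0.15, 0, 255], [0, 0, -0.35, 0, 255], [0, 0, -0.55, 0, 255], [0, 0, -0.7, 0, 255], [0, 0, -0.7, 0, 255], [0, 0, -0.7, 0, 255]],
])

```text
time: 5.75
position: [0.4284, -0.3049, 0.2341]
tool_rot: [2.238, -2.205, -0.004]
ft_force: [-0.6, 0.5, -4.8]
grip_width: 0.506
```

```bash
python3 - <<'E'
from h import *
d=grab('wrist','w3'); st()
cv2.imwrite('pics/w3z.png',cv2.resize(d['img'][150:420,160:400],None,fx=3,fy=2.1,interpolation=cv2.INTER_CUBIC))
E
```

```text
{'time': np.float64(5.8), 'position': array([ 0.428, -0.305,  0.233]), 'tool_rot': array([ 2.237, -2.204, -0.006]), 'ft_force': array([ 0.455,  0.955, -5.386]), 'torque': array([-0.04 ,  0.131, -0.021]), 'grip_width': np.float64(0.503), 'joint_positions': array([-0.298,  0.062,  0.909,  1.786, -0.05 ,  1.321, -0.933])}
```

View pics/w3.png

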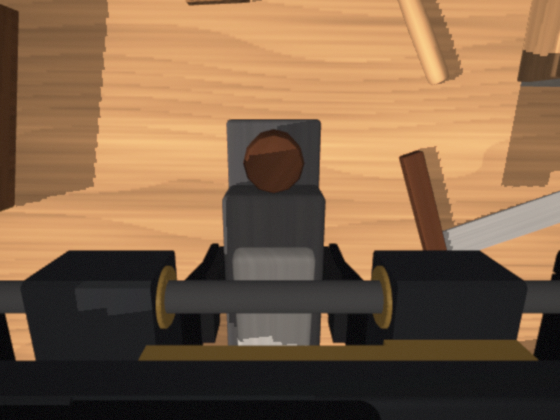

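The wrist view shows the plane held squarely between the jaws. Its far end edge is at row 121 (columns 228–320) and the cheek fronts are at row ~187. The force reading of about −5.4 N matches its weight.

```bash
python3 - <<'E'
from h import *
d=load('w3'); s=ctrl.get_state(); p=s['position']; R=Ro.from_rotvec(s['tool_rot']).as_matrix()
print('tilt',R[:,2].round(4))
for n,(u,v),h in [('farL',(228,121),.008),('farR',(320,121),.008),('chkL',(224,187),.032),('chkR',(325,187),.032),('knob',(273,160),.05)]:
    X=onz(d,u,v,p[2]-.0255+h); print(n,(R.T@(X-p)).round(4))
E
```

```text
tilt [-0.0036  0.0018 -1.    ]
farL [-0.0212 -0.0704  0.0173]
farR [ 0.0211 -0.0705  0.0172]
chkL [-0.0208 -0.0445 -0.0066]
chkR [ 0.0211 -0.0445 -0.0067]
knob [-0.0004 -0.058  -0.0247]
```

Call:
drive_tool([
  [[-0.1, -0.02, -0.05, 0, 255], [-0.25, -0.06, -0.05, -0.05, 255], [-0.4, -0.1, -0.05, -0.1, 255], [-0.55, -0.14, -0.05, -0.16, 255], [-0.7, -0.17, -0.05, -0.22, 255], [-0.85, -0.2, -0.05, -0.28, 255], [-0.98, -0.23, -0.05, -0.33, 255], [-0.98, -0.23, -0.05, -0.38, 255], [-0.98, -0.23, -0.05, -0.434, 255], [-0.98, -0.23, -0.05, -0.434, 255]],
])

```text
time: 7.05
position: [0.4929, -0.0107, 0.2484]
tool_rot: [3.125, -0.305, -0.006]
ft_force: [-0.1, 0.1, -5.3]
grip_width: 0.508
```

Call:
drive_tool([
  [[-0.02, -0.15, 0, 0, 255], [-0.04, -0.28, 0, 0, 255], [-0.048, -0.357, 0.05, 0, 255], [-0.048, -0.357, 0.15, 0, 255], [-0.048, -0.357, 0.28, 0, 255], [-0.048, -0.357, 0.37, 0, 255], [-0.048, -0.357, 0.39, 0, 255], [-0.048, -0.357, 0.39, 0, 255], [-0.048, -0.357, 0.39, 0, 255]],
])

```text
time: 8.18
position: [0.5014, 0.0972, 0.1348]
tool_rot: [-3.126, 0.303, -0.003]
ft_force: [-0.3, 0.8, -5.6]
grip_width: 0.5
```

```bash
python3 - <<'E'
from h import *
d=grab('wrist','w4'); s=st(); p=s['position']; R=Ro.from_rotvec(s['tool_rot']).as_matrix()
cv2.imwrite('pics/w4z.png',cv2.resize(d['img'][0:260,160:400],None,fx=3,fy=2.2,interpolation=cv2.INTER_CUBIC))
# predicted well corners
yaw=np.radians(-11); Rc=Ro.from_euler('z',yaw).as_matrix(); w=np.array([.4996,.0986,0])
for c in [(-.032,.081),(.032,.081),(-.026,.075),(.026,.075)]:
    print(c,proj(d,w+Rc@np.array([c[0],c[1],.018])).round(1))
E
```

```text
{'time': np.float64(8.225), 'position': array([0.501, 0.097, 0.135]), 'tool_rot': array([-3.126,  0.302, -0.004]), 'ft_force': array([-0.677, -0.479, -5.25 ]), 'torque': array([-0.091,  0.057,  0.028]), 'grip_width': np.float64(0.5), 'joint_positions': array([-0.733,  0.102,  0.519,  1.938, -0.057,  1.113, -0.384])}
(-0.032, 0.081) [224.3 100.1]
(0.032, 0.081) [313.1 100. ]
(-0.026, 0.075) [232.9 108.8]
(0.026, 0.075) [304.6 108.7]
```

View pics/w4.png

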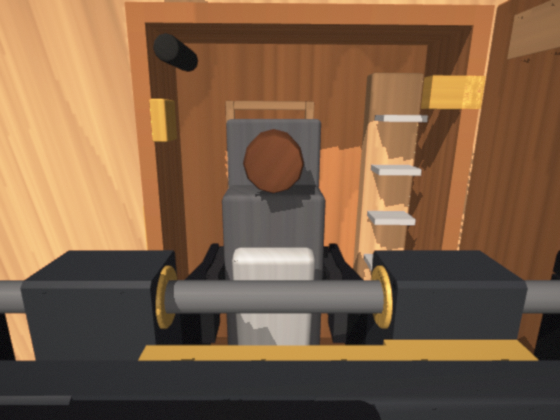

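View pics/w4z.png

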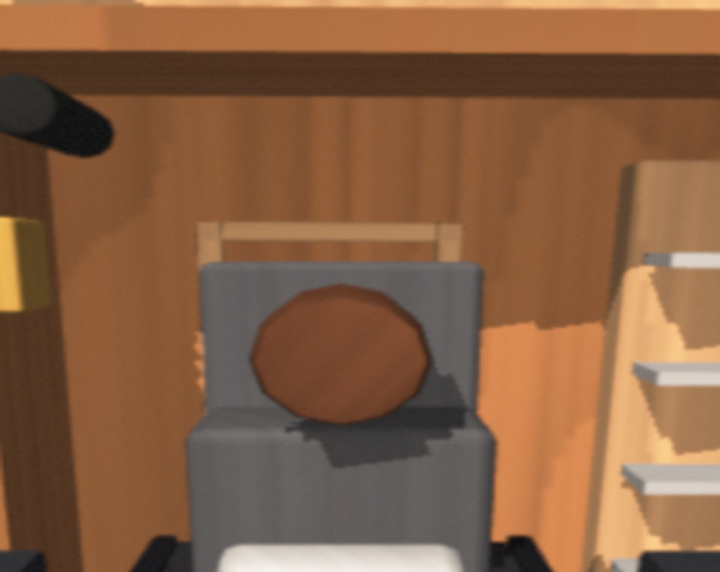

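Call:
drive_tool([
  [[-0.004, 0.003, 0.05, 0, 255], [-0.004, 0.003, 0.12, 0, 255], [-0.004, 0.003, 0.18, 0, 255], [-0.004, 0.003, 0.22, 0, 255], [-0.004, 0.003, 0.255, 0, 255], [-0.004, 0.003, 0.275, 0, 255], [-0.004, 0.003, 0.295, 0, 255], [-0.004, 0.003, 0.305, 0, 255], [-0.004, 0.003, 0.315, 0, 255], [-0.004, 0.003, 0.315, 0, 255]],
])

```text
time: 9.48
position: [0.499, 0.0966, 0.0391]
tool_rot: [-3.127, 0.302, 0.0]
ft_force: [-0.0, 0.3, -4.0]
grip_width: 0.502
```

```bash
python3 - <<'E'
from h import *
d=grab('wrist','w5'); s=st()
E
```

```text
{'time': np.float64(9.525), 'position': array([0.499, 0.097, 0.039]), 'tool_rot': array([-3.127,  0.302, -0.   ]), 'ft_force': array([-0.378, -0.055, -4.81 ]), 'torque': array([-0.041,  0.017,  0.022]), 'grip_width': np.float64(0.507), 'joint_positions': array([-0.703,  0.233,  0.507,  2.025, -0.142,  0.917, -0.314])}
```

View pics/w5.png

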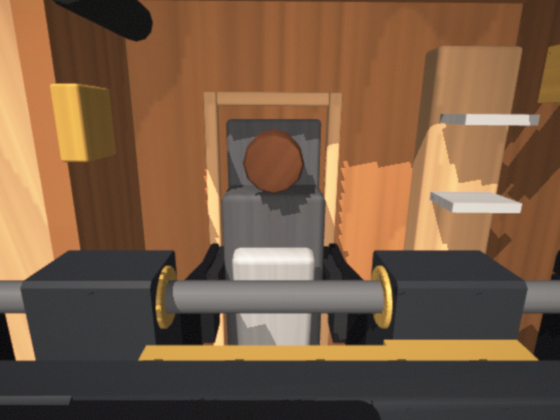

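```bash
python3 - <<'E'
from h import *
d=load('w5'); s=ctrl.get_state(); p=s['position']; R=Ro.from_rotvec(s['tool_rot']).as_matrix()
for n,(u,v),h in [('batt inner',(273,104.5),.018),('batt outer',(273,93),.018),('bL',(218,170),.018),('bR',(328,170),.018),('end8',(273,120),.0135+.008),('end4',(273,120),.0135+.004),('end12',(273,120),.0135+.012),('L',(228,121),.0215),('R',(320,121),.0215)]:
    X=onz(d,u,v,h); print(n,(R.T@(X-p)).round(4))
E
```

```text
batt inner [ 0.0008 -0.0769  0.0213]
batt outer [ 0.0008 -0.0819  0.0213]
bL [-0.026  -0.0463  0.0213]
bR [ 0.0275 -0.0463  0.0213]
end8 [ 0.0008 -0.07    0.0178]
end4 [ 0.0008 -0.0699  0.0218]
end12 [ 0.0008 -0.0701  0.0138]
L [-0.0199 -0.0695  0.0178]
R [ 0.0224 -0.0695  0.0178]
```

Call:
drive_tool([
  [[0, -0.005, 0.003, 0, 255], [0, -0.005, 0.007, 0, 255], [0, -0.005, 0.011, 0, 255], [0, -0.005, 0.013, 0, 255], [0, -0.005, 0.013, 0, 255]],
])

```text
time: 10.15
position: [0.4994, 0.0981, 0.0358]
tool_rot: [-3.127, 0.302, 0.0]
ft_force: [-3.0, -0.5, 4.2]
grip_width: 0.498
```

Call:
drive_tool([
  [[0, 0, -0.003, 0, 120], [0, 0, -0.003, 0, 90], [0, 0, -0.003, 0, 60], [0, 0, -0.003, 0, 60], [0, 0, -0.05, 0, 60], [0, 0, -0.15, 0, 60], [0, 0, -0.3, 0, 60], [0, 0, -0.5, 0, 60], [0, 0, -0.7, 0, 60], [0, 0, -0.7, 0, 60]],
])

```text
time: 11.4
position: [0.5024, 0.0984, 0.2516]
tool_rot: [-3.121, 0.302, -0.016]
ft_force: [0.2, -0.9, -0.8]
grip_width: 0.765
```

```bash
python3 - <<'E'
from h import *
d=grab('wrist','w6'); s=st(); grab('side','s6')
E
```

```text
{'time': np.float64(11.45), 'position': array([0.501, 0.098, 0.249]), 'tool_rot': array([-3.124,  0.302, -0.008]), 'ft_force': array([-0.293, -0.348, -0.118]), 'torque': array([-0.122,  0.066, -0.054]), 'grip_width': np.float64(0.767), 'joint_positions': array([-7.620e-01, -1.000e-03,  5.210e-01,  1.796e+00, -1.000e-03,
        1.340e+00, -4.330e-01])}
```

View pics/w6.png

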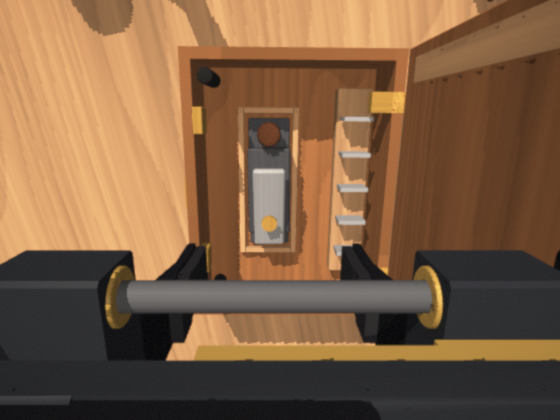

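View pics/s6.png

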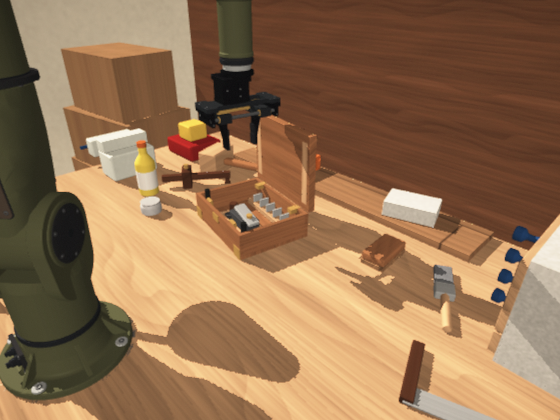

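The wrist view shows the plane flat in the well, its body at columns 247–290 inside the frame at 239–298, with the gripper clear. Next I'll close the gripper and go over and behind the lid.

Call:
drive_tool([
  [[0, 0, -0.13, 0, 255], [0, 0, -0.26, 0, 255], [0.1, 0, -0.3, 0, 255], [0.25, 0, -0.3, 0, 255], [0.4, 0, -0.3, 0, 255], [0.55, 0, -0.3, 0, 255], [0.62, 0, -0.3, 0, 255], [0.62, 0, -0.25, 0, 255], [0.62, 0, -0.15, 0, 255], [0.62, 0, -0.06, 0, 255], [0.62, 0, -0.06, 0, 255], [0.62, 0, -0.06, 0, 255]],
])

```text
time: 13.0
position: [0.6815, 0.0628, 0.2638]
tool_rot: [-3.127, 0.301, -0.0]
ft_force: [0.4, -1.1, 0.0]
grip_width: 0.01
```

```bash
python3 - <<'E'
from h import *
s=st(); p=s['position']; yaw=np.radians(-11.); o=np.array([.5216,.0938]); R=Ro.from_euler('z',yaw).as_matrix()[:2,:2]
print('case xy',R.T@(p[:2]-o))
for n in ['side','top','wrist']: grab(n,n+'7')
E
```

```text
{'time': np.float64(13.0), 'position': array([0.681, 0.063, 0.264]), 'tool_rot': array([-3.127,  0.301, -0.   ]), 'ft_force': array([ 0.429, -1.067,  0.021]), 'torque': array([-0.089,  0.061,  0.055]), 'grip_width': np.float64(0.01), 'joint_positions': array([-0.562,  0.427,  0.61 ,  1.334, -0.241,  1.455, -0.159])}
case xy [1.62837285e-01 2.44632864e-05]
```

View pics/side7.png

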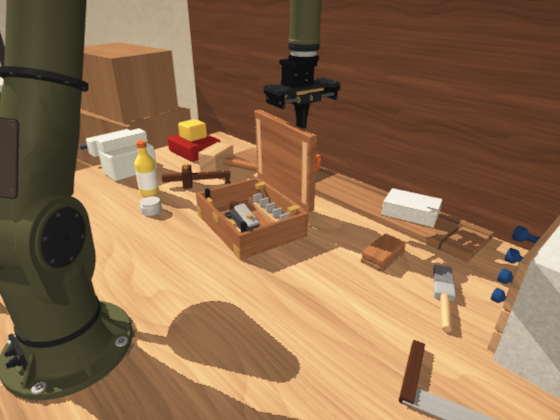

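View pics/wrist7.png

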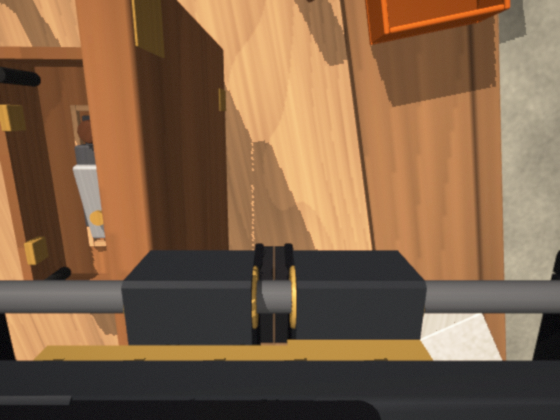

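The wrist view shows the closed fingers behind the lid, whose outer top edge is about 46 mm away at u≈155. Next I'll work out an arc for the fingertip corner.

```bash
cat > arc.py <<'E'
import numpy as np,sys
def tcp(phi,r=182,w=13): return np.array([100-r*np.cos(phi)+20*np.sin(phi)+w, 84.5+r*np.sin(phi)+20*np.cos(phi)])
E
python3 - <<'E'
from arc import *
c=np.array([162.8,263.8])
for phi in np.arange(1.60,0.05,-.0375):
    d=(tcp(phi)-c)/300; print(round(phi,3),tcp(phi).round(1),'row',round(d[0],3),round(-d[1],3))
E
```

```text
1.6 [138.3 265.8] row -0.082 -0.007
1.562 [131.5 266.7] row -0.104 -0.01
1.525 [124.6 267.2] row -0.127 -0.011
1.487 [117.8 267.5] row -0.15 -0.012
1.45 [110.9 267.6] row -0.173 -0.013
1.412 [104.1 267.4] row -0.196 -0.012
1.375 [ 97.2 266.9] row -0.219 -0.01
1.337 [ 90.4 266.2] row -0.241 -0.008
1.3 [ 83.6 265.2] row -0.264 -0.005
1.262 [ 76.8 264. ] row -0.287 -0.001
1.225 [ 70.1 262.5] row -0.309 0.004
1.187 [ 63.5 260.8] row -0.331 0.01
1.15 [ 56.9 258.8] row -0.353 0.017
1.112 [ 50.4 256.6] row -0.375 0.024
1.075 [ 44.  254.1] row -0.396 0.032
1.037 [ 37.7 251.4] row -0.417 0.041
1.0 [ 31.5 248.5] row -0.438 0.051
0.962 [ 25.4 245.3] row -0.458 0.062
0.925 [ 19.4 241.9] row -0.478 0.073
0.887 [ 13.6 238.3] row -0.497 0.085
0.85 [  7.9 234.4] row -0.516 0.098
0.812 [  2.4 230.4] row -0.535 0.111
0.775 [ -3.  226.1] row -0.553 0.126
0.737 [ -8.3 221.7] row -0.57 0.14
0.7 [-13.3 217. ] row -0.587 0.156
0.662 [-18.2 212.2] row -0.603 0.172
0.625 [-22.9 207.2] row -0.619 0.189
0.587 [-27.4 202. ] row -0.634 0.206
0.55 [-31.7 196.7] row -0.648 0.224
0.512 [-35.8 191.2] row -0.662 0.242
0.475 [-39.7 185.5] row -0.675 0.261
0.437 [-43.4 179.7] row -0.687 0.28
0.4 [-46.8 173.8] row -0.699 0.3
0.362 [-50.1 167.7] row -0.71 0.32
0.325 [-53.1 161.6] row -0.72 0.341
0.287 [-55.9 155.3] row -0.729 0.362
0.25 [-58.4 148.9] row -0.737 0.383
0.212 [-60.7 142.4] row -0.745 0.405
0.175 [-62.7 135.9] row -0.752 0.426
0.137 [-64.5 129.3] row -0.758 0.448
0.1 [-66.1 122.6] row -0.763 0.471
0.062 [-67.4 115.8] row -0.767 0.493
```

Call:
drive_tool([
  [[-0.04, 0, -0.004, 0, 255], [-0.075, 0, -0.008, 0, 255], [-0.09, 0, -0.01, 0, 255], [-0.1, 0, -0.01, 0, 255], [-0.11, 0, -0.01, 0, 255], [-0.12, 0, -0.011, 0, 255], [-0.13, 0, -0.011, 0, 255], [-0.14, 0, -0.012, 0, 255], [-0.15, 0, -0.012, 0, 255]],
])

```text
time: 14.28
position: [0.6391, 0.0707, 0.2671]
tool_rot: [3.127, -0.303, 0.006]
ft_force: [4.8, -0.4, -1.5]
grip_width: 0.005
```

```bash
python3 - <<'E'
from h import *
s=st(); p=s['position']; yaw=np.radians(-11.); o=np.array([.5216,.0938]); R=Ro.from_euler('z',yaw).as_matrix()[:2,:2]
print('case xy',R.T@(p[:2]-o))
d=grab('wrist','w8')
E
```

```text
{'time': np.float64(14.275), 'position': array([0.639, 0.071, 0.267]), 'tool_rot': array([ 3.127, -0.303,  0.006]), 'ft_force': array([ 4.838, -0.355, -1.529]), 'torque': array([-0.221, -1.181, -0.044]), 'grip_width': np.float64(0.005), 'joint_positions': array([-0.629,  0.324,  0.614,  1.449, -0.186,  1.424, -0.206])}
case xy [ 0.11972721 -0.00026088]
```

View pics/w8.png

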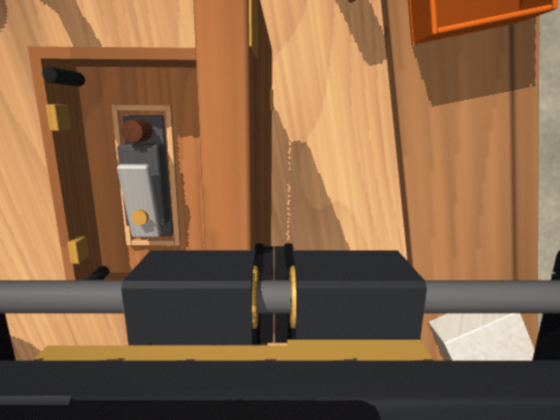

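Contact confirmed at about 5 N. I'll follow the arc.

Call:
drive_tool([
  [[-0.023, 0, -0.001, 0, 255], [-0.046, 0, 0, 0, 255], [-0.069, 0, 0.002, 0, 255], [-0.091, 0, 0.004, 0, 255], [-0.114, 0, 0.007, 0, 255], [-0.137, 0, 0.011, 0, 255], [-0.159, 0, 0.016, 0, 255], [-0.181, 0, 0.022, 0, 255], [-0.203, 0, 0.029, 0, 255]],
])

```text
time: 15.45
position: [0.5775, 0.0827, 0.2582]
tool_rot: [-3.127, 0.302, -0.0]
ft_force: [4.2, -0.2, 5.4]
grip_width: 0.003
```

```bash
python3 - <<'E'
from h import *
s=st(); p=s['position']; yaw=np.radians(-11.); o=np.array([.5216,.0938]); R=Ro.from_euler('z',yaw).as_matrix()[:2,:2]
print('case xy',R.T@(p[:2]-o))
d=grab('side','s9')
cv2.imwrite('pics/s9z.png',cv2.resize(d['img'][60:270,170:340],None,fx=3.5,fy=2.8,interpolation=cv2.INTER_CUBIC))
E
```

```text
{'time': np.float64(15.45), 'position': array([0.577, 0.083, 0.258]), 'tool_rot': array([-3.127,  0.302, -0.   ]), 'ft_force': array([ 4.215, -0.222,  5.365]), 'torque': array([-0.141, -0.685, -0.027]), 'grip_width': np.float64(0.003), 'joint_positions': array([-0.714,  0.184,  0.604,  1.611, -0.106,  1.379, -0.29 ])}
case xy [ 0.05695743 -0.00020346]
```

View pics/s9z.png

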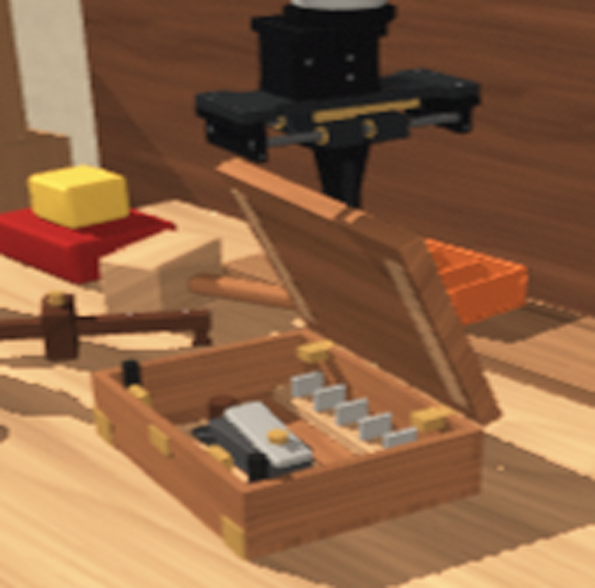

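The side view shows the lid tipping over, the fingers on its outer face near the free edge, and the body well clear. I'll continue.

Call:
drive_tool([
  [[-0.022, 0, 0.007, 0, 255], [-0.043, 0, 0.015, 0, 255], [-0.064, 0, 0.024, 0, 255], [-0.085, 0, 0.034, 0, 255], [-0.105, 0, 0.045, 0, 255], [-0.125, 0, 0.056, 0, 255], [-0.144, 0, 0.068, 0, 255], [-0.163, 0, 0.081, 0, 255], [-0.182, 0, 0.094, 0, 255], [-0.2, 0, 0.109, 0, 255], [-0.217, 0, 0.123, 0, 255], [-0.234, 0, 0.139, 0, 255], [-0.25, 0, 0.155, 0, 255], [-0.266, 0, 0.172, 0, 255], [-0.281, 0, 0.189, 0, 255], [-0.295, 0, 0.207, 0, 255]],
])

```text
time: 17.5
position: [0.4906, 0.0997, 0.1956]
tool_rot: [3.127, -0.302, -0.0]
ft_force: [-0.4, 0.7, 4.5]
grip_width: -0.003
```

```bash
python3 - <<'E'
from h import *
s=st(); p=s['position']; yaw=np.radians(-11.); o=np.array([.5216,.0938]); R=Ro.from_euler('z',yaw).as_matrix()[:2,:2]
print('case xy',R.T@(p[:2]-o))
d=grab('side','s10')
cv2.imwrite('pics/s10z.png',cv2.resize(d['img'][60:270,170:340],None,fx=3.5,fy=2.8,interpolation=cv2.INTER_CUBIC))
E
```

```text
{'time': np.float64(17.5), 'position': array([0.491, 0.1  , 0.196]), 'tool_rot': array([ 3.127, -0.302, -0.   ]), 'ft_force': array([-0.386,  0.705,  4.466]), 'torque': array([0.039, 0.064, 0.006]), 'grip_width': np.float64(-0.003), 'joint_positions': array([-0.796,  0.018,  0.553,  1.888, -0.01 ,  1.239, -0.433])}
case xy [-0.03151326 -0.00014203]
```

View pics/s10z.png

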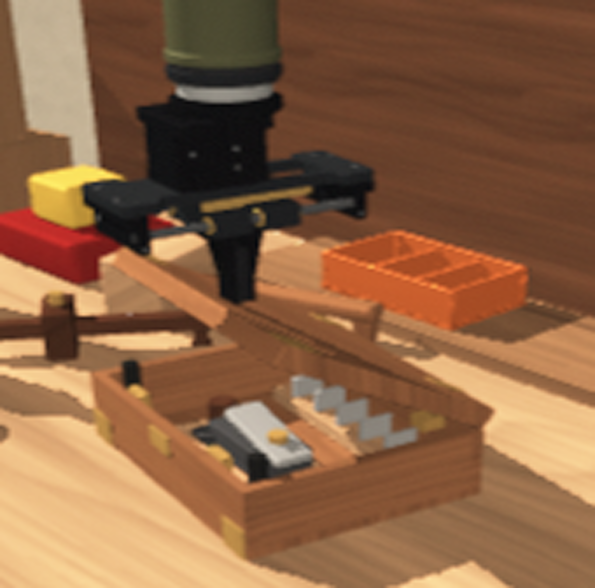

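```bash
python3 - <<'E'
from arc import *
for c0,L in [(.55,[.52,.49,.46,.43,.40,.37,.34,.315,.29,.265,.24,.22,.20,.18,.16,.145]),(.145,[.13,.12,.11,.10,.09,.08,.07,.06,.05,.04,.03,.02])]:
    c=tcp(c0)
    for phi in L:
        d=(tcp(phi)-c)/300; print(phi,'[%.3f, 0, %.3f, 0, 255],'%(d[0],-d[1]),tcp(phi).round(1))
E
```

```text
0.52 [-0.011, 0, 0.015, 0, 255], [-35.  192.3]
0.49 [-0.022, 0, 0.030, 0, 255], [-38.2 187.8]
0.46 [-0.032, 0, 0.045, 0, 255], [-41.2 183.2]
0.43 [-0.041, 0, 0.060, 0, 255], [-44.1 178.5]
0.4 [-0.050, 0, 0.076, 0, 255], [-46.8 173.8]
0.37 [-0.059, 0, 0.092, 0, 255], [-49.5 169. ]
0.34 [-0.067, 0, 0.109, 0, 255], [-51.9 164. ]
0.315 [-0.074, 0, 0.123, 0, 255], [-53.8 159.9]
0.29 [-0.080, 0, 0.137, 0, 255], [-55.7 155.7]
0.265 [-0.086, 0, 0.151, 0, 255], [-57.4 151.5]
0.24 [-0.091, 0, 0.165, 0, 255], [-59.  147.2]
0.22 [-0.095, 0, 0.176, 0, 255], [-60.2 143.7]
0.2 [-0.099, 0, 0.188, 0, 255], [-61.4 140.3]
0.18 [-0.103, 0, 0.200, 0, 255], [-62.5 136.8]
0.16 [-0.106, 0, 0.211, 0, 255], [-63.5 133.2]
0.145 [-0.108, 0, 0.220, 0, 255], [-64.2 130.6]
0.13 [-0.002, 0, 0.009, 0, 255], [-64.9 127.9]
0.12 [-0.004, 0, 0.015, 0, 255], [-65.3 126.1]
0.11 [-0.005, 0, 0.021, 0, 255], [-65.7 124.4]
0.1 [-0.006, 0, 0.027, 0, 255], [-66.1 122.6]
0.09 [-0.008, 0, 0.033, 0, 255], [-66.5 120.8]
0.08 [-0.009, 0, 0.039, 0, 255], [-66.8 119. ]
0.07 [-0.010, 0, 0.045, 0, 255], [-67.2 117.2]
0.06 [-0.011, 0, 0.051, 0, 255], [-67.5 115.4]
0.05 [-0.012, 0, 0.057, 0, 255], [-67.8 113.6]
0.04 [-0.013, 0, 0.063, 0, 255], [-68.1 111.8]
0.03 [-0.014, 0, 0.069, 0, 255], [-68.3 110. ]
0.02 [-0.015, 0, 0.075, 0, 255], [-68.6 108.1]
```

Call:
drive_tool([
  [[-0.011, 0, 0.015, 0, 255], [-0.022, 0, 0.03, 0, 255], [-0.032, 0, 0.045, 0, 255], [-0.041, 0, 0.06, 0, 255], [-0.05, 0, 0.076, 0, 255], [-0.059, 0, 0.092, 0, 255], [-0.067, 0, 0.109, 0, 255], [-0.074, 0, 0.123, 0, 255], [-0.08, 0, 0.137, 0, 255], [-0.086, 0, 0.151, 0, 255], [-0.091, 0, 0.165, 0, 255], [-0.095, 0, 0.176, 0, 255], [-0.099, 0, 0.188, 0, 255], [-0.103, 0, 0.2, 0, 255], [-0.106, 0, 0.211, 0, 255], [-0.108, 0, 0.22, 0, 255]],
])

```text
time: 19.55
position: [0.4591, 0.1059, 0.1298]
tool_rot: [-3.127, 0.302, 0.0]
ft_force: [-2.2, 0.3, 1.6]
grip_width: 0.006
```

```bash
python3 - <<'E'
from h import *
s=st(); p=s['position']; yaw=np.radians(-11.); o=np.array([.5216,.0938]); R=Ro.from_euler('z',yaw).as_matrix()[:2,:2]
print('case xy',R.T@(p[:2]-o))
d=grab('side','s11')
cv2.imwrite('pics/s11z.png',cv2.resize(d['img'][60:270,170:340],None,fx=3.5,fy=2.8,interpolation=cv2.INTER_CUBIC))
E
```

```text
{'time': np.float64(19.55), 'position': array([0.459, 0.106, 0.13 ]), 'tool_rot': array([-3.127,  0.302,  0.   ]), 'ft_force': array([-2.182,  0.256,  1.555]), 'torque': array([-0.006,  0.25 ,  0.012]), 'grip_width': np.float64(0.006), 'joint_positions': array([-0.81 ,  0.014,  0.535,  2.03 , -0.008,  1.1  , -0.464])}
case xy [-6.36172052e-02 -7.98606259e-05]
```

View pics/s11z.png

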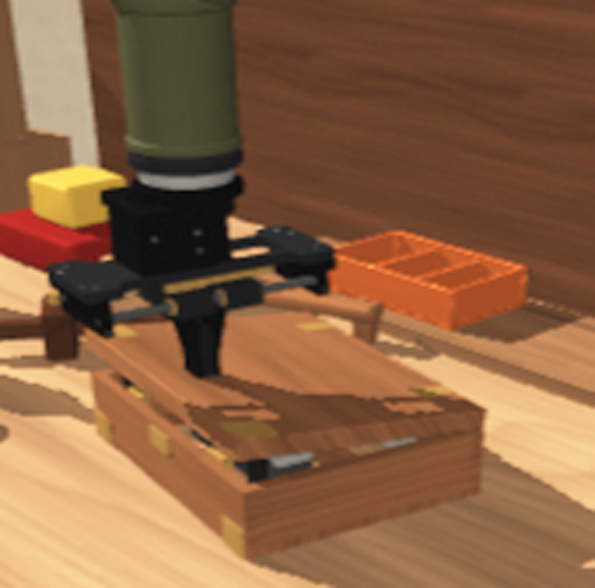

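Call:
drive_tool([
  [[-0.002, 0, 0.005, 0, 255], [-0.003, 0, 0.01, 0, 255], [-0.004, 0, 0.015, 0, 255], [-0.005, 0, 0.02, 0, 255], [-0.006, 0, 0.025, 0, 255], [-0.007, 0, 0.03, 0, 255]],
])

```text
time: 20.35
position: [0.4571, 0.1062, 0.1209]
tool_rot: [3.127, -0.302, -0.0]
ft_force: [-1.5, -0.2, 2.4]
grip_width: 0.004
```

Call:
drive_tool([
  [[0, 0, 0.004, 0, 255], [-0.001, 0, 0.008, 0, 255], [-0.002, 0, 0.012, 0, 255], [-0.002, 0, 0.016, 0, 255]],
])

```text
time: 20.85
position: [0.4563, 0.1064, 0.1163]
tool_rot: [-3.127, 0.302, 0.001]
ft_force: [-3.4, -0.1, 6.4]
grip_width: 0.002
```

Call:
drive_tool([
  [[0.002, 0, 0.003, 0, 255], [0.003, 0, 0.006, 0, 255], [0.003, 0, 0.009, 0, 255]],
])

```text
time: 21.22
position: [0.4569, 0.1064, 0.1136]
tool_rot: [-3.127, 0.302, 0.002]
ft_force: [-3.6, 0.7, 6.8]
grip_width: 0.002
```

Call:
drive_tool([
  [[0, 0, 0.003, 0, 255], [0, 0, 0.005, 0, 255]],
])

```text
time: 21.48
position: [0.4566, 0.1065, 0.112]
tool_rot: [-3.127, 0.301, 0.003]
ft_force: [-4.8, 1.0, 6.1]
grip_width: 0.005
```

Call:
drive_tool([
  [[-0.003, 0, 0.003, 0, 255], [-0.005, 0, 0.005, 0, 255]],
])

```text
time: 21.72
position: [0.4564, 0.1066, 0.1109]
tool_rot: [-3.127, 0.302, -0.001]
ft_force: [-2.6, -0.6, 6.8]
grip_width: 0.005
```

Call:
drive_tool([
  [[-0.002, 0, 0.003, 0, 255], [-0.003, 0, 0.005, 0, 255]],
])

```text
time: 21.98
position: [0.4562, 0.1066, 0.1097]
tool_rot: [-3.127, 0.302, -0.003]
ft_force: [-0.6, -0.1, 7.2]
grip_width: 0.004
```

Call:
drive_tool([
  [[-0.001, 0, 0.003, 0, 255], [-0.001, 0, 0.005, 0, 255]],
])

```text
time: 22.22
position: [0.456, 0.1066, 0.1083]
tool_rot: [-3.126, 0.302, -0.004]
ft_force: [-2.6, 0.0, 7.2]
grip_width: 0.004
```

Call:
drive_tool([
  [[-0.001, 0, 0.003, 0, 255], [-0.002, 0, 0.005, 0, 255]],
])

```text
time: 22.48
position: [0.4559, 0.1067, 0.108]
tool_rot: [-3.126, 0.302, -0.004]
ft_force: [-3.1, -2.9, 16.9]
grip_width: 0.003
```

The force jumped to about 17 N, so the lid has landed on its stops. I'll hold still.

Call:
drive_tool([
  [[0, 0, 0, 0, 255], [0, 0, 0, 0, 255]],
])

```text
time: 22.72
position: [0.4559, 0.1066, 0.108]
tool_rot: [-3.126, 0.302, -0.005]
ft_force: [-3.6, -2.4, 15.2]
grip_width: 0.006
```

Call:
drive_tool([
  [[-0.001, 0, 0.001, 0, 255], [-0.001, 0, 0.001, 0, 255], [-0.001, 0, 0.001, 0, 255], [-0.001, 0, 0.001, 0, 255]],
])

```text
time: 23.22
position: [0.4559, 0.1066, 0.108]
tool_rot: [-3.126, 0.302, -0.005]
ft_force: [-3.1, -1.8, 15.6]
grip_width: 0.002
```

Call:
drive_tool([
  [[0, 0, 0, 0, 255], [0, 0, 0, 0, 255], [0, 0, 0, 0, 255], [0, 0, 0, 0, 255], [0, 0, 0, 0, 255], [0, 0, 0, 0, 255]],
])

```text
time: 23.98
position: [0.4559, 0.1067, 0.108]
tool_rot: [-3.126, 0.302, -0.005]
ft_force: [-3.3, -2.4, 16.5]
grip_width: 0.012
```

Call:
drive_tool([
  [[0, 0, 0, 0, 255], [0, 0, 0, 0, 255], [0, 0, 0, 0, 255], [0, 0, 0, 0, 255], [0, 0, 0, 0, 255], [0, 0, 0, 0, 255]],
])

```text
time: 24.72
position: [0.4559, 0.1067, 0.108]
tool_rot: [-3.126, 0.302, -0.005]
ft_force: [-3.8, -2.3, 16.3]
grip_width: 0.007
```

About 17 N has been held for more than 2 s with no movement. I'll let go.

Call:
drive_tool([
  [[0, 0, -0.005, 0, 255], [0, 0, -0.012, 0, 255], [0, 0, -0.03, 0, 255], [0, 0, -0.1, 0, 255], [0, 0, -0.2, 0, 255], [0, 0, -0.35, 0, 255], [0, 0, -0.5, 0, 255], [0, 0, -0.65, 0, 255], [0, 0, -0.65, 0, 255], [0, 0, -0.65, 0, 255]],
])

```text
time: 25.98
position: [0.4536, 0.1068, 0.3]
tool_rot: [3.127, -0.302, -0.001]
ft_force: [0.0, -0.4, -0.4]
grip_width: 0.004
```

```bash
python3 - <<'E'
from h import *
st()
d=grab('side','s12'); grab('top','t12'); grab('wrist','w12')
cv2.imwrite('pics/s12z.png',cv2.resize(d['img'][150:270,180:340],None,fx=4.5,fy=4.5,interpolation=cv2.INTER_CUBIC))
yaw=np.radians(-11.); Rc=Ro.from_euler('z',yaw).as_matrix(); o=np.array([.5216,.0938,0])
def edge(phi,y,n): return o+Rc@(np.array([100-205*np.cos(phi)+n*np.sin(phi),y,70.5+205*np.sin(phi)+n*np.cos(phi)])/1e3)
for phi in (0,.02,.045,.09):
    print(phi,[((proj(d,edge(phi,y,n))-[180,150])*4.5).round(0).tolist() for y,n in ((130,20),(-130,20),(-130,0),(130,0))])
E
```

```text
{'time': np.float64(25.975), 'position': array([0.454, 0.107, 0.3  ]), 'tool_rot': array([ 3.127e+00, -3.020e-01, -1.000e-03]), 'ft_force': array([ 0.041, -0.38 , -0.364]), 'torque': array([-0.079,  0.1  ,  0.019]), 'grip_width': np.float64(0.004), 'joint_positions': array([-0.835, -0.131,  0.5  ,  1.799,  0.063,  1.459, -0.538])}
0 [[58.0, 163.0], [258.0, 352.0], [260.0, 385.0], [61.0, 192.0]]
0.02 [[58.0, 156.0], [258.0, 345.0], [259.0, 378.0], [60.0, 186.0]]
0.045 [[58.0, 149.0], [259.0, 336.0], [259.0, 370.0], [60.0, 178.0]]
0.09 [[59.0, 135.0], [261.0, 320.0], [259.0, 354.0], [59.0, 165.0]]
```

View pics/s12z.png

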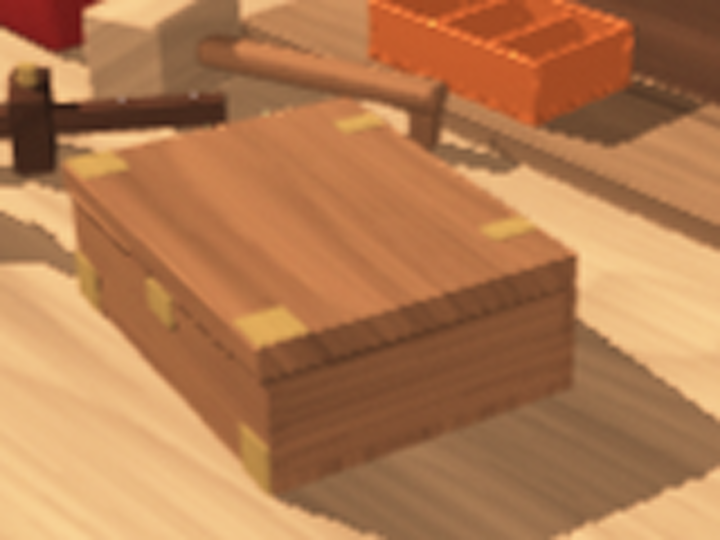

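View pics/t12.png

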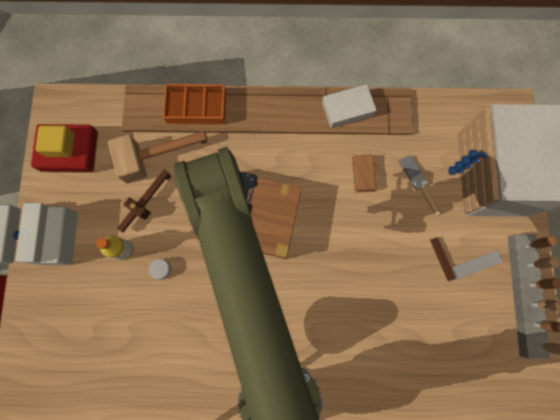

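The lid is down with its front top corner at zoom (260,350), which fits an angle of about 0 to 0.02 rad. The bystanders sit where they did at the start, and the arm is clear. I'll hand in.

```bash
python3 -c "
from bench import ctrl
print(ctrl.close_job())"
```

```text
the job is handed in; nothing more can be done
None
```

The plane is flat in its well and the case is shut on its stops; I handed the job in at about 26 s, and no verdict was reported.

- **Plane:** I gripped it by the cheeks and lowered it into the well after correcting its position from the wrist camera. After I let go, the wrist view showed it inside the frame on all four sides. The closed lid has hidden it since then, so I could not check it again at the end.
- **Lid:** I pushed it over from behind at about 0.3 rad/s, dropping to below 0.1 rad/s near the end. It rested against the buffers at about 7 N. The force then jumped to about 16–17 N with almost no further movement, which I took as the stops.
- **Hold and release:** I held it there for over 2 s at 15–16.5 N vertical, about 16–17 N in total. The highest force I read on the lid was about 17.4 N, but forces are only reported at the end of each move. After I lifted off, the lid stayed down. The side view puts it at about 0–0.02 rad and the fingertip height gives about 0.02 rad.
- **Other things on the bench:** none looks moved in the final pictures, judged by eye. In the last top view the arm is clear of everything.
- **One disagreement:** my first fix of the well from the top camera differed by about 5 mm from the wrist camera. I went with the wrist camera, whose measured well size matched the given dimensions to within 0.3 mm.

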